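# Switch off the record bath and fish the squeegee out through its cover

## Task

Switch the record bath off by turning the dial on its grey control box anticlockwise to its stop. Then take the long squeegee lying in the drained bath and bring it out through the opening in the fixed cover, which is shorter than the squeegee, by tilting it and drawing it out diagonally, handle end first. Finish while still holding the squeegee in the gripper, still and in the air, all of it at least 5 cm above the cover, and leave the other things where they are.

Things in the scene. Friction and masses are not known exactly. Their poses are not given: they have to be found in the camera images.
- bath: Steel record-washing bath, fixed, drained; origin on the table under its centre, x along its long side (to the robot's left, +y, within 0.25 rad), z up. Outside 342 (x) x 222 (y), inside 330 x 210 mm; inner floor 6 mm above the table. A 4 mm cover is screwed on, underside 60, top 64 mm above the table, overhanging the inside by 70 mm at each end and 30 mm at each side.
- opening (a point): Centre of the cover's only opening, level with the cover's top (64 mm above the table), at the bath's centre. The opening is a rectangle of 190 mm along the bath's x axis (-95 to +95) by 150 mm along its y axis (-75 to +75).
- squeegee: Straight loose wooden bar 240 (x) x 18 (y) x 18 (z) mm, 56 to 112 g, lying on the bath's floor within 20 mm of its centre, ends under the cover. Origin: centre of its underside (6 mm above the table at the start); x points to the handle end, along the bath's x axis within 0.1 rad. Half +x (to the left): plain handle, gripped across 18 mm. Half -x: head. It balances about its middle.
- handle_end (a point): Centre of the end face of the squeegee's handle (x = +120 mm, 9 mm above the underside).
- head_end (a point): Centre of the end face of the squeegee's head (x = -120 mm, 9 mm above the underside). Along the head, from x = -118 to -4 mm, a blue rubber lip 5 mm thick sticks out 10 mm sideways (to +y) at mid height.
- control: Fixed grey control box, 110 (x) x 90 (y) x 60 mm high, standing to the left or to the right of the bath; origin on the table under its centre, z up. On top, in its middle, sits the dial.
- dial_grip (a point): Point on the dial's vertical axis at the height to grip it, 97 mm above the table. The dial is a black disc of 44 mm diameter with an upright grip bar across it, 42 mm long, 14 mm thick, from 72 to 104 mm above the table.
- dial (a joint): Angle of the dial in rad: 0 is off, the fully anticlockwise end stop; it grows clockwise seen from above, to 1.6 at the other stop. At 0 the grip bar lies along the control box's x axis with its white mark towards -x; at angle q the bar is turned clockwise by q from there. It turns with light friction (0.05 N m) and stays where it is left.
- vise: Bystander: fixed cast-iron vise, 130 mm long, gripping a slotted wooden drying-rack block 130 mm wide in y, 142 mm high overall, on the side of the bath across from the control box; origin on the table under its centre.
- record: Bystander: loose white polystyrene record, 175 mm across, 4 mm thick, lying on the table; origin under its centre.
- adapter: Bystander: loose brass spindle adapter, 38 mm across, 16 mm high; origin under its centre.
- comb: Bystander: loose tortoiseshell comb, 150 x 34 x 5 mm, lying on the table; origin under its middle, x along it.
- bottle: Bystander: loose amber bottle, 60 mm across, 130 mm high, standing beyond the bath; origin under its centre.
- jar: Bystander: loose clear jar, 60 mm across, 60 mm high, standing beyond the bath; origin under its centre.
- brush: Bystander: loose brush about 160 mm long, lying at the right; x along it.
Mind the look-alikes: they are no part of the job. What is shaped like the squeegee but pink or red is not meant.

How it is judged:
By the outcome, as a careful person would: the job done as asked, in the order asked, and still so for the second after the job is handed in, while the arm keeps its last pose, push and grip.
It also fails if it takes over 51 s, if anything falls off the work surface, if the arm or the gripper's body presses on something with over 40 N, if the wrist force passes 120 N, or if a joint passes its speed limit or range.

## Robot

A 7-joint arm with a two-finger parallel gripper is mounted at the origin on the work surface. World frame = base frame: x ahead of the robot, y to its left, z up, the work surface at z = 0. Lengths are in m, angles in degrees, forces in N, time in s.
With the tool pointing down it reaches from about 0.4 to 0.85 m from the base axis. Payload 6.9 kg.
Tool frame: the origin (TCP) lies at the very end of the fingers, on their centre line; the grasp point (between the pads) lies ctrl.tcp_to_grasp behind it (ctrl.tcp_to_grasp is the distance from the TCP to the grasp point, in m); z points along the fingers, y is the line along which they close (so a half turn about z gives the same grasp; the last joint's range is limited). The gripper opens to 85 mm and grips with 20 to 120 N. Pads are 22 mm wide; open, the fingers measure 114 mm over their backs; the gripper's body (76 mm by 85 mm) begins 54 mm behind the grasp point. The pads swing forward as they close: fully open they stand 13 mm farther back than shut.
Start: joints at [-59.387, 29.078, -13.613, 85.955, 7.202, 65.827, -8.869], TCP at [0.26, 0.568, 0.199] pointing down, gripper open.
Joint ranges: [-176.47, 176.47], [-13.61, 117.27], [-81.72, 77.17], [0.22, 143.17], [-87.28, 267.28], [10, 112.55], [-165.47, 165.47]. Speed limits (degrees/s): [136.94, 136.94, 180, 180, 180, 180, 180].

## Interface

Orientations are given as [roll, pitch, yaw] about the fixed x, y, z axes, in that order (R = Rz(yaw) Ry(pitch) Rx(roll)).
In Python, from station import telemetry, eyes, ctrl, spotter gives the robot as it stands.
- The arm moves only by the tool play_rows, never from a script. Its arguments are lists of equal length, an entry for each row: "gripper": the finger opening in mm, from 0 to 85.4; "translation": the shift along the tool's x, y, z in mm, a list of three; "dr": the turn, a rotation vector about the tool's x, y, z in rad, a list of three. A call has exactly 5 rows; each row is the pose to reach, as a shift and turn from the pose commanded when the call began, along the tool's axes at that moment; what a row does not reach only later rows make up. A row lasts 1/12 s, in which the tool goes at most 41.7 mm and 7.16 degrees, less where a joint would pass 70% of its speed; a pose out of reach is approached as far as the arm can. A call with a gripper value outside its range is refused whole. The fingers move at their own pace and stop on an object; "squeeze" is the grip in N (left out, the last holds). Time passes only in rows, so rows that repeat a pose let the fingers close, or fill a call up. It gives the time, the measured TCP pose, the force, the opening and the grip force at its end, in the units of the state.
- telemetry.read_state(): the state, without advancing time (a new reading comes with each control period).
- eyes.read_camera(name): name is "scene" or "top" or "wrist"; returns a dict with "color" (400x640x3 uint8, blue, green, red), "mtx" (3x3 intrinsics, pixels), "k1" (the pictures are not rectified: a ray, as slopes to the right and down, at radius r is drawn at 1 + k1 r^2 times it, then the intrinsics apply), "rvec" (rotation vector, rad) and "tvec" (3), from world to camera coordinates, as OpenCV has them. Camera axes: x right, y down, z forward; pixel columns grow to the right and rows downward; lengths in m; the calibration is good to about 2 mm. A picture is of the moment at which its call begins. There is no depth.
- ctrl.close_job(): hands the job in; it is judged then, once.
Trained networks look in the newest picture that a camera, given by its name, has taken for a name from the list of things; names that differ only in an ending like _2 or _b are one class to them, and where a whole thing is asked for, a point or a joint stands for the part that bears it (a point fixed in the world has none). Each returns a list of dicts, best first, with "conf" (0 to 1); they miss things now and then, are a little off and sometimes report something else, mostly with a low value. They report only what shows in the picture. A call takes as long as a camera call. They do not tell look-alikes from the thing itself.
- spotter.silhouettes(target, camera): "pixels" (400x640 bool, what is visible of it) and "pixel" ([column, row] in pixels, amid what is visible of it).
The state is a dict: "time": time; "q": joint angles; "qvel": joint speeds; "joint_efforts": joint torques, N m; "position": TCP position; "tcp_rot": TCP orientation; "contact_force": force on the tool from outside, world axes, zero at the start; "moment": the same for the moment, N m; "gripper_width": finger opening in m; "grasp_force": force on a finger pad.
Only numpy, scipy, OpenCV 4.12 (cv2) and the standard library are available. Lean on these libraries where they do the work, as an engineer would, in place of code of your own. Each camera call takes 0.05 s, during which the arm holds its last target. There are 200 camera calls.

## Working session

There is one attempt and no reset: what is moved stays moved. The work goes in short steps, Python scripts to look and compute and a tool call to move; the robot and the scene stay as the last step left them, time stands still between calls to the robot, and variables do not carry over. Pictures are saved under pics/ and viewed, at most 10 in all, crops included, and the job is handed in when it is done.

Besides the shell and the picture viewer there is one more tool, called by a JSON object that holds its "api" and its "payload". play_rows: Moves the arm, as the interface text tells. Its arguments: {"type":"object","properties":{"gripper":{"type":"array"},"translation":{"type":"array"},"dr":{"type":"array"},"squeeze":{"type":"number"}},"required":["gripper","translation","dr"]}

```bash
mkdir -p pics
cat > h.py <<'E'
import numpy as np, cv2
from scipy.spatial.transform import Rotation as R
from station import telemetry, eyes, ctrl, spotter
def ray(c,px):
    m=c['mtx'];k=float(np.ravel(c['k1'])[0])
    d=np.array([(px[0]-m[0,2])/m[0,0],(px[1]-m[1,2])/m[1,1]]);s=d.copy()
    for _ in range(30): s=d/(1+k*(s@s))
    Rm=cv2.Rodrigues(np.array(c['rvec'],float))[0];t=np.ravel(c['tvec'])
    return -Rm.T@t, Rm.T@np.array([s[0],s[1],1])
def at(c,px,z):
    o,v=ray(c,px); return o+v*(z-o[2])/v[2]
def proj(c,P):
    Rm=cv2.Rodrigues(np.array(c['rvec'],float))[0]
    p=np.atleast_2d(P)@Rm.T+np.ravel(c['tvec']);s=p[:,:2]/p[:,2:]
    s=s*(1+float(np.ravel(c['k1'])[0])*(s**2).sum(1,keepdims=True))
    m=c['mtx'];return s*[m[0,0],m[1,1]]+[m[0,2],m[1,2]]
def st():
    s=telemetry.read_state(); return s
E
python3 - <<'E'
from h import *
s=st();print(s['time'],s['position'],s['tcp_rot'],ctrl.tcp_to_grasp)
cs={n:eyes.read_camera(n) for n in('top','scene')}
for n,c in cs.items(): cv2.imwrite(f'pics/{n}0.png',c['color']); print(n,ray(c,(320,200)))
for n,c in cs.items():
  for t,z in (('bath',.064),('squeegee',.015),('control',.06),('dial_grip',.097),('vise',.14)):
    for d in spotter.silhouettes(t,n)[:3]:
        print(n,t,round(d['conf'],2),np.round(d['pixel']),d['pixels'].sum(),at(c,d['pixel'],z).round(3))
E
```

```text
0.0 [0.2597018  0.56789856 0.19824662] [-1.79901489e+02  3.30868000e-03  1.55435106e+02] 0.0187
top (array([ 0.28484421, -0.06327464,  1.38270559]), array([ 0.14293153,  0.00642811, -0.99009939]))
scene (array([1.02190169, 0.14260326, 0.91046804]), array([-0.53718249, -0.23022972, -0.81151438]))
top bath 0.65 [312. 172.] 6115 [ 0.572 -0.027  0.064]
top bath 0.44 [402. 146.] 224 [ 0.658 -0.341  0.064]
top squeegee 0.83 [319. 180.] 403 [ 0.556 -0.053  0.015]
top squeegee 0.66 [209. 283.] 513 [0.202 0.328 0.015]
top squeegee 0.64 [397. 282.] 475 [ 0.195 -0.314  0.015]
top control 0.59 [208. 213.] 1011 [0.437 0.325 0.06 ]
top dial_grip 0.56 [206. 210.] 156 [0.444 0.319 0.097]
top vise 0.77 [417. 218.] 1282 [ 0.4   -0.362  0.14 ]
top vise 0.3 [206. 213.] 147 [0.43  0.309 0.14 ]
scene bath 0.69 [328. 252.] 10129 [ 0.604 -0.013  0.064]
scene squeegee 0.86 [484. 190.] 438 [0.193 0.334 0.015]
scene squeegee 0.78 [291. 128.] 462 [ 0.187 -0.327  0.015]
scene squeegee 0.62 [324. 246.] 665 [ 0.567 -0.04   0.015]
scene control 0.87 [467. 254.] 1831 [0.466 0.316 0.06 ]
scene dial_grip 0.67 [474. 247.] 263 [0.461 0.321 0.097]
scene vise 0.69 [237. 161.] 1862 [ 0.481 -0.341  0.14 ]
```

View pics/top0.png

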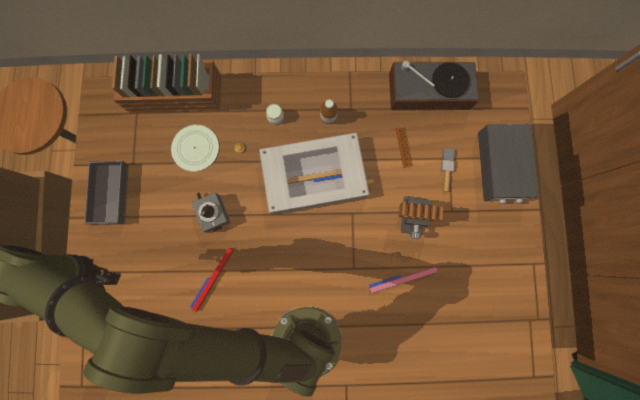

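View pics/scene0.png

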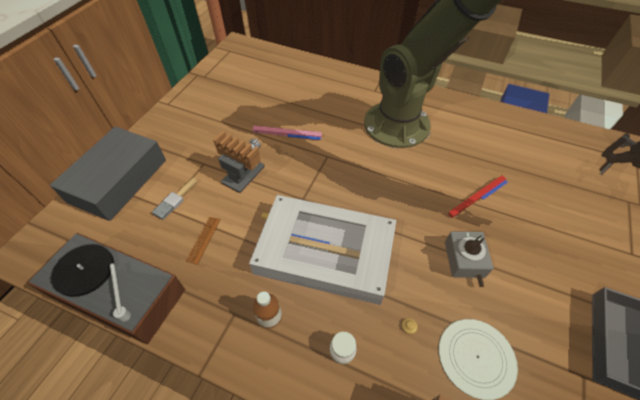

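Run:
```python
import cv2,numpy as np
a=cv2.imread('pics/scene0.png');b=cv2.imread('pics/top0.png')
f=lambda i,x,y,w,h,W,H:cv2.resize(i[y:y+h,x:x+w],(W,H),interpolation=cv2.INTER_CUBIC)
L=np.vstack([f(a,240,190,160,110,480,330),f(b,250,125,130,72,480,266)])
Rr=np.vstack([f(a,440,225,64,64,320,320),f(b,184,185,50,43,320,276)])
cv2.imwrite('pics/c1.png',np.hstack([L,Rr]))
```

```text
(no output)
```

View pics/c1.png

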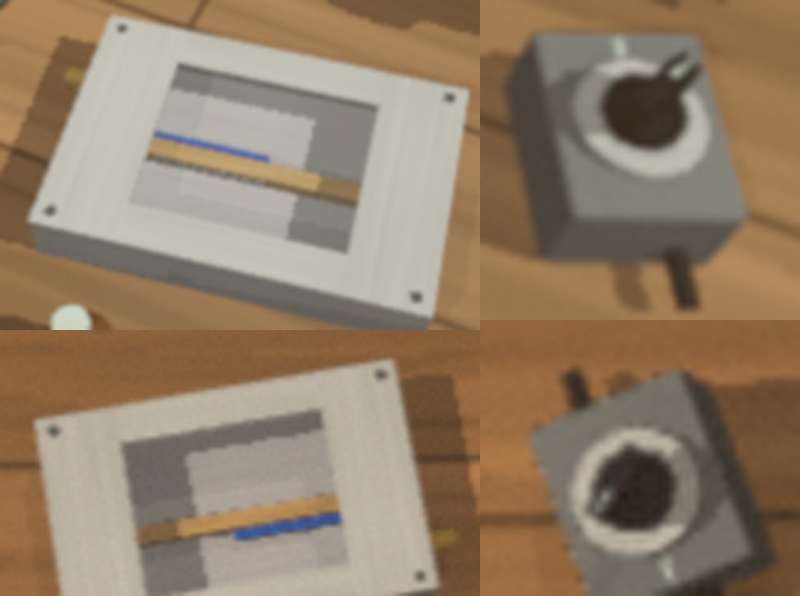

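Run:
```python
from h import *
from scipy.optimize import least_squares
C={n:eyes.read_camera(n) for n in('top','scene')}
S=lambda p:(np.array(p,float)/3+[240,190]-.33)
T=lambda p:((np.array(p,float)-[0,330])/3.69+[250,125]-.36)
S2=lambda p:(np.array(p,float)-[480,0])/5+[440,225]-.4
T2=lambda p:(np.array(p,float)-[480,320])/6.4+[184,185]-.42
for n,F,ps in (('scene',S,[(178,65),(378,105),(348,253),(130,202),(113,16),(469,90),(30,222)]),('top',T,[(122,443),(322,409),(348,563),(35,420),(394,360)])):
  for p in ps: print(n,p,at(C[n],F(p),.064)[:2].round(4))
for n,F,ps in (('scene',S2,[(540,33),(697,37),(745,217),(573,217)]),('top',T2,[(532,433),(682,370)])):
  for p in ps: print('box',n,p,at(C[n],F(p),.06)[:2].round(4))
for n,F,a,b in (('scene',S2,(680,68),(620,47)),('top',T2,(600,500),(668,568))): print('mark',at(C[n],F(a),.104)[:2],'boxmark',at(C[n],F(b),.06)[:2])
for n,F,a in (('scene',S,[(150,148),(360,193),(320,183)]),('top',T,[(140,535),(335,502)])):
  for p in a: print('sq',n,at(C[n],F(p),.024)[:2].round(4))
```

```text
scene (178, 65) [ 0.5203 -0.1353]
scene (378, 105) [0.4874 0.0484]
scene (348, 253) [0.6332 0.0734]
scene (130, 202) [ 0.6632 -0.1125]
scene (113, 16) [ 0.4943 -0.216 ]
scene (469, 90) [0.439 0.119]
scene (30, 222) [ 0.713  -0.1807]
top (122, 443) [0.6329 0.0713]
top (322, 409) [ 0.6628 -0.116 ]
top (348, 563) [ 0.5158 -0.1367]
top (35, 420) [0.6565 0.1528]
top (394, 360) [ 0.7097 -0.1852]
box scene (540, 33) [0.4118 0.2661]
box scene (697, 37) [0.3806 0.3434]
box scene (745, 217) [0.478  0.3823]
box scene (573, 217) [0.5127 0.3035]
box top (532, 433) [0.4753 0.3813]
box top (682, 370) [0.5079 0.302 ]
mark [0.43563738 0.3281854 ] boxmark [0.40339118 0.30693901]
mark [0.43387704 0.33020951] boxmark [0.40248756 0.30666633]
sq scene [ 0.5899 -0.1326]
sq scene [0.5562 0.0599]
sq scene [0.5612 0.0235]
sq top [0.5531 0.0582]
sq top [ 0.5822 -0.128 ]
```

{"api": "play_rows", "payload": {"gripper": [60, 60, 60, 60, 60], "translation": [[-30, -16, 0], [-60, -32, 0], [-95, -50, 0], [-130, -69, 0], [-165, -88, 0]], "dr": [[0, 0, 0], [0, 0, 0], [0, 0, 0], [0, 0, 0], [0, 0, 0]]}}

```text
time: 1.12
position: [0.3741, 0.4184, 0.1992]
tcp_rot: [180.0, 0.0, 155.5]
contact_force: [1.0, 0.3, 0.1]
gripper_width: 0.0597
grasp_force: 0.0
```

{"api": "play_rows", "payload": {"gripper": [60, 60, 60, 60, 60], "translation": [[-32, -17, 0], [-64, -35, 0], [-92, -50, 0], [-105, -56, 0], [-105, -56, 0]], "dr": [[0, 0, 0], [0, 0, 0], [0, 0, 0], [0, 0, 0], [0, 0, 0]]}}

```text
time: 1.53
position: [0.4488, 0.3208, 0.1992]
tcp_rot: [-179.9, 0.1, 155.0]
contact_force: [0.8, 0.5, 0.2]
gripper_width: 0.0602
grasp_force: 0.0
```

Run:
```python
from h import *
s=st();print(s['time'],s['position'],s['tcp_rot'],s['q'])
c=eyes.read_camera('wrist');cv2.imwrite('pics/w1.png',c['color'])
print(proj(c,[[.446,.324,.104]]),ray(c,(320,200)))
g=proj(c,[np.append(st()['position'][:2],.104)]);print(g)
```

```text
1.5333 [0.448839   0.32078233 0.19916134] [-1.79939412e+02  1.32221760e-01  1.55028323e+02] [-30.62549812  22.4336827  -11.02165359  97.19999516   4.95941799
  60.83271766  21.77525827]
[[322.37832923 188.85182054]] (array([0.38474671, 0.35043079, 0.37393815]), array([ 0.24619653, -0.11487324, -0.9623945 ]))
[[322.08674207 190.27465114]]
```

View pics/w1.png

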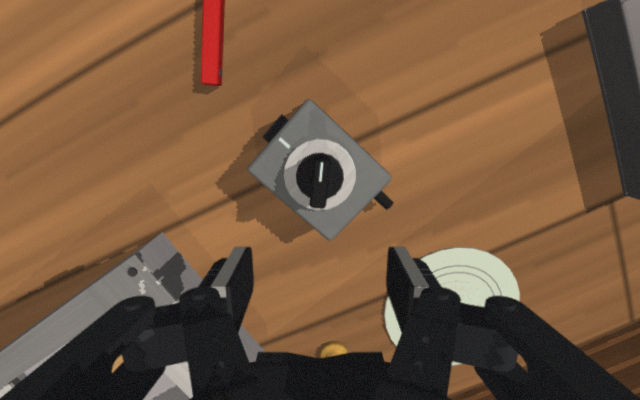

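Run:
```python
from h import *
c=eyes.read_camera('wrist')
for p in [(307,100),(391,178),(330,240),(249,170),(284,143)]: print(p,at(c,p,.06).round(4))
for p in [(321,163),(321,181),(318,207),(310,207),(325,207)]: print(p,at(c,p,.104).round(4))
cv2.imwrite('pics/w1c.png',cv2.resize(c['color'][90:250,235:405],None,fx=3.5,fy=3.5,interpolation=cv2.INTER_CUBIC)*1)
```

```text
(307, 100) [0.3739 0.3442 0.06  ]
(391, 178) [0.4717 0.386  0.06  ]
(330, 240) [0.5049 0.3074 0.06  ]
(249, 170) [0.4083 0.2673 0.06  ]
(284, 143) [0.3996 0.3085 0.06  ]
(321, 163) [0.4241 0.3346 0.104 ]
(321, 181) [0.4376 0.3284 0.104 ]
(318, 207) [0.4567 0.3169 0.104 ]
(310, 207) [0.4539 0.3108 0.104 ]
(325, 207) [0.4591 0.3222 0.104 ]
```

View pics/w1c.png

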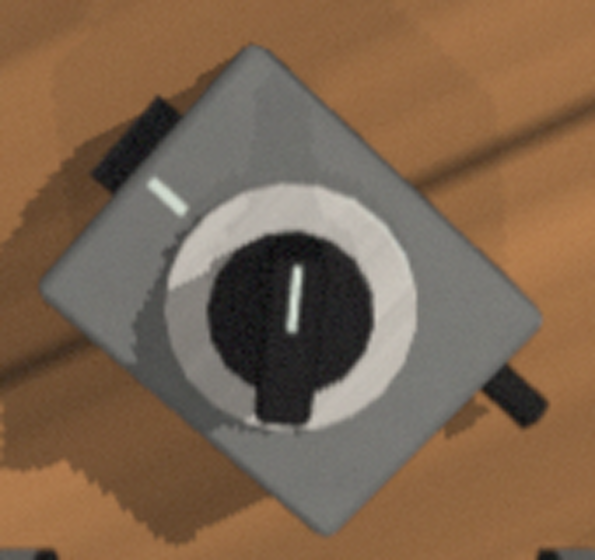

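{"api": "play_rows", "payload": {"gripper": [50, 50, 50, 50, 50], "translation": [[8, 1, 20], [8, 1, 45], [8, 1, 75], [8, 1, 105], [8, 1, 120]], "dr": [[0, 0, 0.05], [0, 0, 0.09], [0, 0, 0.09], [0, 0, 0.09], [0, 0, 0.09]]}}

```text
time: 2.05
position: [0.4359, 0.3303, 0.0761]
tcp_rot: [-179.8, -0.1, 150.5]
contact_force: [-0.7, 0.4, 0.2]
gripper_width: 0.0497
grasp_force: 0.0
```

{"api": "play_rows", "payload": {"gripper": [5, 5, 5, 5, 5], "translation": [[0, 0, 0], [0, 0, 0], [0, 0, 0], [0, 0, 0], [0, 0, 0]], "dr": [[0, 0, 0], [0, 0, 0], [0, 0, 0], [0, 0, 0], [0, 0, 0]], "squeeze": 25}}

```text
time: 2.47
position: [0.4392, 0.3302, 0.0805]
tcp_rot: [179.9, 0.0, 150.3]
contact_force: [-0.1, -0.3, -0.5]
gripper_width: 0.0052
grasp_force: 0.0
```

Run:
```python
from h import *
s=st();print(s['position'],s['tcp_rot'],s['gripper_width'],s['contact_force'])
c=eyes.read_camera('wrist')
c2=eyes.read_camera('scene');x=cv2.resize(c2['color'][190:310,420:560],(560,480),interpolation=cv2.INTER_CUBIC)
y=cv2.resize(c['color'][100:400,245:395],(240,480))
cv2.imwrite('pics/w2.png',np.hstack([x,y]))
```

```text
[0.43923917 0.33023204 0.08047359] [1.79865683e+02 4.76583968e-02 1.50288244e+02] 0.0052407524025079805 [-0.06912875 -0.25670168 -0.4915947 ]
```

View pics/w2.png

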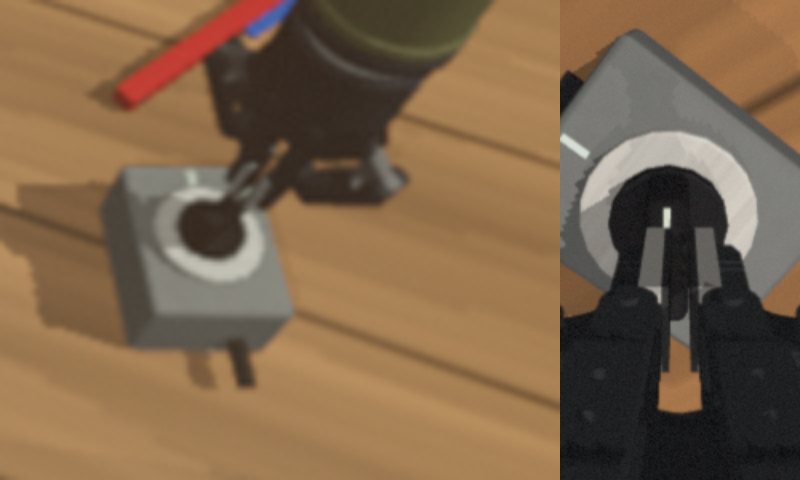

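{"api": "play_rows", "payload": {"gripper": [0, 0, 0, 0, 0], "translation": [[0, 0, 0], [0, 0, 0], [0, 0, 0], [0, 0, 0], [0, 0, 0]], "dr": [[0, 0, 0], [0, 0, 0], [0, 0, 0], [0, 0, 0], [0, 0, 0]], "squeeze": 40}}

```text
time: 2.98
position: [0.4387, 0.3294, 0.0791]
tcp_rot: [-180.0, -0.0, 150.3]
contact_force: [0.2, 1.2, -1.1]
gripper_width: 0.0002
grasp_force: 0.0
```

Run:
```python
from h import *
s=st();print(s['position'],s['tcp_rot'],s['gripper_width'],s['contact_force'],s['grasp_force'])
c=eyes.read_camera('wrist')
P=s['position'];print(proj(c,[P,P+[0,0,.0187]]))
cv2.imwrite('pics/w3.png',np.clip(cv2.resize(c['color'][170:290,260:380],(600,600),interpolation=cv2.INTER_CUBIC)*2.,0,255).astype('uint8'))
```

```text
[0.43870017 0.32938402 0.07906355] [-1.79997204e+02 -3.28222366e-03  1.50268145e+02] 0.00018160690428050015 [ 0.24504597  1.16252919 -1.14029681] 0.0
[[320.58806897 236.84859478]
 [320.68415083 250.78241523]]
```

View pics/w3.png

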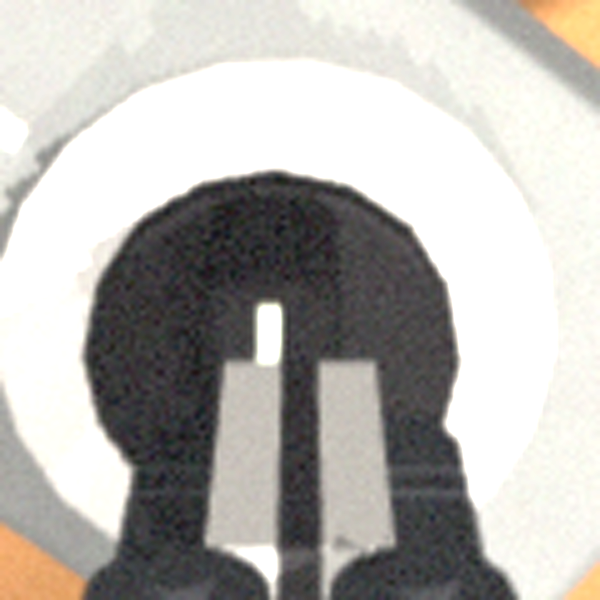

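Run:
```python
from h import *
c=eyes.read_camera('wrist');c2=eyes.read_camera('scene')
K=c['mtx'];D=np.array([float(np.ravel(c['k1'])[0]),0,0,0]);print(K[0,0],K[1,1],D[0])
# w1: crop corners; order: (-x,+y),(+x,+y),(+x,-y),(-x,-y)
px=np.array([(255,45),(540,318),(327,535),(42,288)],float)/3.5+[235,90]-.36
ob=np.array([(-55,45,60),(55,45,60),(55,-45,60),(-55,-45,60)],float)/1000
ok,r,t=cv2.solvePnP(ob,px,K,D)
Rm=cv2.Rodrigues(r)[0];o=-Rm.T@t.ravel();print('cam in box frame',o, 'reproj',np.abs(cv2.projectPoints(ob,r,t,K,D)[0].reshape(-1,2)-px).max())
for y in(21,21.5,22): print(y,R.from_euler('z',y,degrees=True).apply(o)+[.446,.324,0])
# tip in scene
P=np.array([.439,.3294,.079])
print('scene tip',proj(c2,[P,P+[0,0,.02],P+[0,0,.04],[.446,.324,.104],[.446,.324,.072]]))
g=cv2.cvtColor(c2['color'],cv2.COLOR_BGR2GRAY)
im=cv2.resize(np.clip(c2['color'][215:275,450:510].astype(float)*2.2,0,255).astype('uint8'),(480,480),interpolation=cv2.INTER_CUBIC)
w=np.clip(c['color'][170:290,280:360].astype(float)*5,0,255).astype('uint8')
cv2.imwrite('pics/w4.png',np.hstack([im,cv2.resize(w,(320,480),interpolation=cv2.INTER_CUBIC)]))
```

```text
338.2675178610622 338.2675178610622 -0.05995695841785995
cam in box frame [-0.03969648  0.04482973  0.39115569] reproj 0.34378898770165733
21 [0.39287461 0.35162621 0.39115569]
21.5 [0.39263555 0.35116156 0.39115569]
22 [0.39240055 0.35069483 0.39115569]
scene tip [[476.37824408 244.2928579 ]
 [479.15981999 240.42887523]
 [482.04265615 236.42682391]
 [477.19170278 240.92317685]
 [472.81235772 247.07079503]]
```

View pics/w4.png

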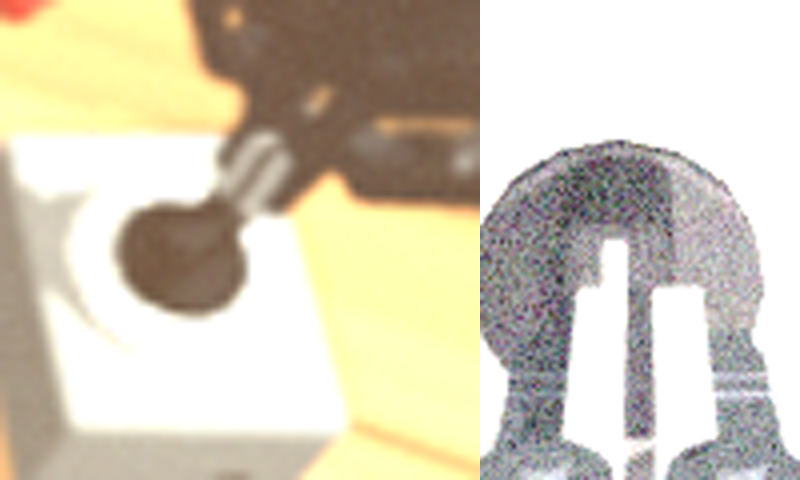

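{"api": "play_rows", "payload": {"gripper": [45, 45, 45, 45, 45], "translation": [[0, 0, -5], [-3, -4, -5], [-3, -4, -5], [-3, -4, 5], [-3, -4, 18]], "dr": [[0, 0, 0], [0, 0, 0], [0, 0, 0], [0, 0, 0], [0, 0, 0]], "squeeze": 30}}

```text
time: 3.55
position: [0.4401, 0.3248, 0.0613]
tcp_rot: [179.9, 0.1, 150.2]
contact_force: [-1.1, -1.2, -0.7]
gripper_width: 0.0453
grasp_force: 0.0
```

{"api": "play_rows", "payload": {"gripper": [45, 5, 5, 5, 5], "translation": [[0, 0, 2], [0, 0, 2], [0, 0, 2], [0, 0, 2], [0, 0, 2]], "dr": [[0, 0, 0], [0, 0, 0], [0, 0, 0], [0, 0, 0], [0, 0, 0]]}}

```text
time: 3.97
position: [0.4396, 0.3251, 0.0594]
tcp_rot: [179.9, 0.0, 150.3]
contact_force: [1.3, 2.1, -3.3]
gripper_width: 0.0132
grasp_force: 32.5
```

{"api": "play_rows", "payload": {"gripper": [5, 5, 5, 5, 5], "translation": [[0, 0, 0], [0, 0, 0], [0, 0, 0], [0, 0, 0], [0, 0, 0]], "dr": [[0, 0, -0.1], [0, 0, -0.2], [0, 0, -0.3], [0, 0, -0.4], [0, 0, -0.5]]}}

```text
time: 4.38
position: [0.4392, 0.3233, 0.0593]
tcp_rot: [-179.9, -0.0, 179.2]
contact_force: [-0.9, -3.1, 0.9]
gripper_width: 0.0129
grasp_force: 33.1
```

{"api": "play_rows", "payload": {"gripper": [5, 5, 5, 5, 5], "translation": [[0, 0, 0], [0, 0, 0], [0, 0, 0], [0, 0, 0], [0, 0, 0]], "dr": [[0, 0, -0.08], [0, 0, -0.16], [0, 0, -0.24], [0, 0, -0.3], [0, 0, -0.36]]}}

```text
time: 4.8
position: [0.4394, 0.322, 0.0593]
tcp_rot: [-179.8, -0.1, -160.4]
contact_force: [-0.5, -5.7, 3.5]
gripper_width: 0.0127
grasp_force: 33.4
```

```bash
python3 -c "
from h import *
s=st();print(s['position'],s['tcp_rot'],s['moment'],s['contact_force'],s['gripper_width'])"
```

```text
[0.43939747 0.32195846 0.05933532] [-1.79810207e+02 -8.85632698e-02 -1.60362793e+02] [-1.37206169  0.06090241 -0.09312149] [-0.52362982 -5.73198664  3.53188211] 0.012709008527207206
```

{"api": "play_rows", "payload": {"gripper": [5, 5, 5, 5, 5], "translation": [[0, 0, 0], [0, 0, 0], [0, 0, 0], [0, 0, 0], [0, 0, 0]], "dr": [[0, 0, -0.04], [0, 0, -0.07], [0, 0, -0.09], [0, 0, -0.1], [0, 0, -0.1]]}}

```text
time: 5.22
position: [0.4396, 0.3218, 0.0594]
tcp_rot: [-179.8, -0.1, -154.9]
contact_force: [-0.7, -4.8, 4.3]
gripper_width: 0.0132
grasp_force: 39.9
```

```bash
python3 -c "
from h import *
s=st();print(s['position'],s['tcp_rot'],s['moment'],s['contact_force'],s['gripper_width'])"
```

```text
[0.43955364 0.321782   0.05938472] [-1.79831272e+02 -1.10287858e-01 -1.54901613e+02] [-1.1670087   0.17056807 -0.8638119 ] [-0.72979046 -4.81263052  4.27284004] 0.013222689830033225
```

{"api": "play_rows", "payload": {"gripper": [40, 40, 40, 40, 40], "translation": [[0, 0, 0], [0, 0, 0], [0, 0, -20], [0, 0, -55], [0, 0, -90]], "dr": [[0, 0, 0], [0, 0, 0], [0, 0, 0], [0, 0, 0], [0, 0, 0]]}}

```text
time: 5.63
position: [0.4385, 0.3244, 0.1496]
tcp_rot: [180.0, -0.1, -154.7]
contact_force: [1.5, 0.5, 0.5]
gripper_width: 0.04
grasp_force: 0.0
```

{"api": "play_rows", "payload": {"gripper": [60, 60, 60, 60, 60], "translation": [[0, 0, -20], [0, 0, -40], [0, 0, -50], [0, 0, -50], [0, 0, -50]], "dr": [[0, 0, 0], [0, 0, 0], [0, 0, 0], [0, 0, 0], [0, 0, 0]]}}

```text
time: 6.05
position: [0.4393, 0.3245, 0.1988]
tcp_rot: [-180.0, 0.0, -154.7]
contact_force: [-0.3, -0.4, 0.1]
gripper_width: 0.0602
grasp_force: 0.0
```

Run:
```python
from h import *
s=st();print(s['time'],s['position'],s['tcp_rot'],s['q'])
c=eyes.read_camera('wrist');cv2.imwrite('pics/w5.png',c['color'])
p=proj(c,[[.44,.323,.06]])[0];print(p)
x0,y0=np.clip((p-75).astype(int),0,[490,250])
A=cv2.resize(c['color'][y0:y0+150,x0:x0+150],(600,600),interpolation=cv2.INTER_CUBIC);print(x0,y0)
cv2.imwrite('pics/w5c.png',A)
```

```text
6.05 [0.43932167 0.32452454 0.19881056] [-1.79995216e+02  2.96470480e-02 -1.54712280e+02] [-19.32413509  23.50162204 -28.90913427  97.88251777  12.64732165
  61.84074488  63.06481081]
[317.232453   182.12546029]
242 107
```

View pics/w5c.png

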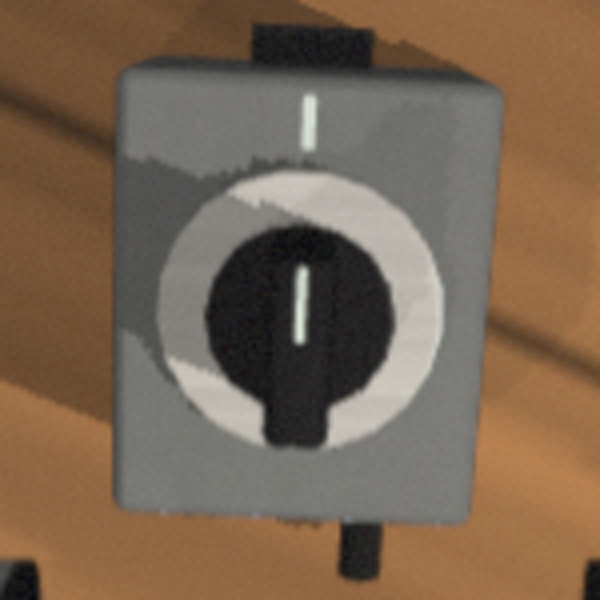

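{"api": "play_rows", "payload": {"gripper": [60, 60, 60, 60, 60], "translation": [[2, -22, 0], [5, -48, 0], [7, -74, 0], [10, -100, 0], [12, -126, 0]], "dr": [[0, 0, 0.12], [0, 0, 0.245], [0, 0, 0.37], [0, 0, 0.495], [0, 0, 0.617]]}}

```text
time: 6.52
position: [0.4817, 0.2038, 0.1973]
tcp_rot: [-179.9, -0.1, 169.6]
contact_force: [0.2, -0.7, 0.4]
gripper_width: 0.0605
grasp_force: 0.0
```

{"api": "play_rows", "payload": {"gripper": [60, 60, 60, 60, 60], "translation": [[-13, -22, 0], [-26, -44, 0], [-39, -66, 0], [-52, -88, 0], [-63, -110, 0]], "dr": [[0, 0, 0.12], [0, 0, 0.245], [0, 0, 0.37], [0, 0, 0.495], [0, 0, 0.617]]}}

```text
time: 6.93
position: [0.5248, 0.0845, 0.1973]
tcp_rot: [-179.9, -0.1, 134.2]
contact_force: [0.5, -0.1, 0.2]
gripper_width: 0.0598
grasp_force: 0.0
```

{"api": "play_rows", "payload": {"gripper": [60, 60, 60, 60, 60], "translation": [[-23, -11, 0], [-46, -22, 0], [-69, -33, 0], [-92, -43, 0], [-115, -53, 0]], "dr": [[0, 0, 0.12], [0, 0, 0.245], [0, 0, 0.37], [0, 0, 0.495], [0, 0, 0.617]]}}

```text
time: 7.35
position: [0.5674, -0.0344, 0.1972]
tcp_rot: [-179.8, 0.0, 98.9]
contact_force: [0.8, 0.7, -0.2]
gripper_width: 0.06
grasp_force: 0.0
```

{"api": "play_rows", "payload": {"gripper": [60, 60, 60, 60, 60], "translation": [[0, 0, 0], [0, 0, 0], [0, 0, 0], [0, 0, 0], [0, 0, 0]], "dr": [[0, 0, 0], [0, 0, 0], [0, 0, 0], [0, 0, 0], [0, 0, 0]]}}

```text
time: 7.77
position: [0.5676, -0.0317, 0.1987]
tcp_rot: [-180.0, -0.0, 99.4]
contact_force: [0.8, -0.6, -0.0]
gripper_width: 0.0602
grasp_force: 0.0
```

Run:
```python
from h import *
s=st();print(s['time'],s['position'],s['tcp_rot'],s['q'])
c=eyes.read_camera('wrist');K=c['mtx'];D=np.array([float(np.ravel(c['k1'])[0]),0,0,0])
cv2.imwrite('pics/w6.png',c['color'])
px=np.array([(118,72),(503,88),(472,522),(115,508)],float)/4+[242,107]-.4
ob=np.array([(-55,-45,60),(-55,45,60),(55,45,60),(55,-45,60)],float)/1000
ok,r,t=cv2.solvePnP(ob,px,K,D);Rm=cv2.Rodrigues(r)[0]
print('w5 cam in box',-Rm.T@t.ravel(),np.abs(cv2.projectPoints(ob,r,t,K,D)[0].reshape(-1,2)-px).max())
o,v=ray(c,(320,200));print('cam now',o,v)
# orient of PnP vs reported handled later; masks
for n in('squeegee','bath'):
  for d in spotter.silhouettes(n,'wrist')[:2]:
    m=d['pixels'];ys,xs=np.nonzero(m);print(n,round(d['conf'],2),d['pixel'],m.sum(),xs.min(),xs.max(),ys.min(),ys.max())
hsv=cv2.cvtColor(c['color'],cv2.COLOR_BGR2HSV)
b=cv2.inRange(hsv,(100,120,40),(130,255,255));ys,xs=np.nonzero(b);print('blue',len(xs),xs.min(),xs.max(),ys.min(),ys.max())
cv2.imwrite('pics/w6v.png',c['color'])
```

```text
7.7667 [ 0.56763514 -0.03171968  0.19869464] [-1.79958821e+02 -3.63863182e-02  9.93791709e+01] [-0.25838251 23.78169497  1.51068347 94.83393345 -0.72570331 61.4407755
 10.85072433]
w5 cam in box [-0.08136065  0.00067997  0.38035211] 0.7957198891174357
cam now [0.55513257 0.0363494  0.37367609] [ 0.04490048 -0.26520747 -0.96315145]
squeegee 0.87 [317.5, 188.4] 4313 301 330 79 269
squeegee 0.79 [16.1, 324.9] 1983 0 40 265 375
bath 0.94 [331.4, 141.5] 69745 196 458 0 341
bath 0.74 [318.8, 183.9] 4170 302 329 80 269
blue 1400 0 310 170 343
```

View pics/w6v.png

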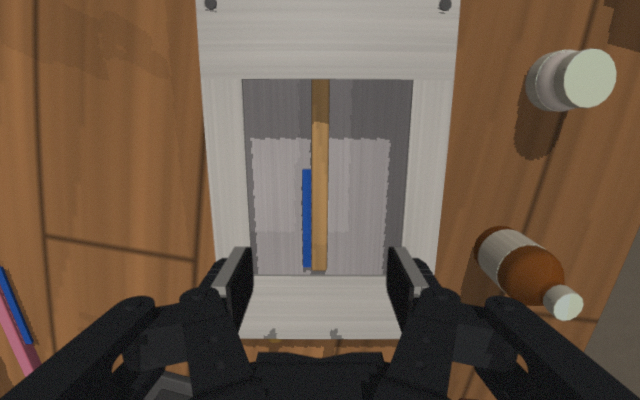

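Run:
```python
from h import *
s=st();c=eyes.read_camera('wrist');K=c['mtx'];D=np.array([float(np.ravel(c['k1'])[0]),0,0,0])
g=cv2.cvtColor(c['color'],cv2.COLOR_BGR2GRAY).astype(np.float32)
g=cv2.GaussianBlur(g,(3,3),0)
def fit(pts): return np.array(pts,float)
# subpixel edges: cover bright -> interior dark
def edge_row(y,x0,x1):
    d=np.gradient(g[y,x0:x1]);return x0+np.argmax(np.abs(d))
def edge_col(x,y0,y1):
    d=np.gradient(g[y0:y1,x]);return y0+np.argmax(np.abs(d))
Lp=[(edge_row(y,236,262),y) for y in range(90,240,6)]
Rp=[(edge_row(y,398,420),y) for y in range(90,240,6)]
Tp=[(x,edge_col(x,68,90)) for x in list(range(255,305,4))+list(range(335,400,4))]
Bp=[(x,edge_col(x,266,286)) for x in list(range(262,298,4))+list(range(332,384,4))]
def line(P):
    P=np.array(P,np.float32);v=cv2.fitLine(P,cv2.DIST_HUBER,0,.01,.01).ravel();return v
def X(a,b):
    A=np.array([[a[0],-b[0]],[a[1],-b[1]]]);k=np.linalg.solve(A,[b[2]-a[2],b[3]-a[3]]);return [a[2]+k[0]*a[0],a[3]+k[0]*a[1]]
l,r_,t_,b_=map(line,(Lp,Rp,Tp,Bp))
px=np.array([X(l,t_),X(r_,t_),X(r_,b_),X(l,b_)]);print(px.round(1))
ob=np.array([(95,75,64),(95,-75,64),(-95,-75,64),(-95,75,64)],float)/1000
ok,r,t=cv2.solvePnP(ob,px,K,D);Rm=cv2.Rodrigues(r)[0];o=-Rm.T@t.ravel()
print('cam in bath',o,'err',np.abs(cv2.projectPoints(ob,r,t,K,D)[0].reshape(-1,2)-px).max())
Rw=cv2.Rodrigues(np.array(c['rvec'],float))[0];tw=np.ravel(c['tvec'])
tc=Rw@s['position']+tw; tip=Rm.T@(tc-t.ravel());print('TCP in bath',tip)
Rt=R.from_euler('xyz',s['tcp_rot'],degrees=True).as_matrix();Rtb=Rm.T@Rw@Rt;print('tool axes in bath\n',Rtb.round(3))
v=np.array([-.165,.986]);
print('cam bath->world',R.from_euler('z',99.5,degrees=True).apply(o)+[.575,-.032,0],'reported',-Rw.T@tw)
def bat(p,z):
    q=cv2.undistortPoints(np.array([[p]],float),K,D)[0,0];w=Rm.T@np.array([q[0],q[1],1]);return o+w*(z-o[2])/w[2]
# squeegee
for p in [(312.5,85),(329,85),(312.5,225),(327.5,225),(302,172),(302.5,170),(312,270)]: print(p,bat(p,.024).round(4),bat(p,.0175).round(4))
```

```text
[[239.9  76.7]
 [412.8  78.2]
 [399.1 275. ]
 [250.9 275. ]]
cam in bath [0.07105288 0.00838581 0.372305  ] err 0.5045859326332334
TCP in bath [0.00157101 0.00555809 0.1974521 ]
tool axes in bath
 [[ 1.     0.004 -0.001]
 [ 0.004 -1.    -0.007]
 [-0.001  0.007 -1.   ]]
cam bath->world [0.55500209 0.03669438 0.372305  ] reported [0.55534279 0.03579157 0.37407399]
(312.5, 85) [0.0904 0.0128 0.024 ] [0.0908 0.0129 0.0175]
(329, 85) [ 0.0905 -0.0034  0.024 ] [ 0.0908 -0.0036  0.0175]
(312.5, 225) [-0.0553  0.0131  0.024 ] [-0.0576  0.0132  0.0175]
(327.5, 225) [-0.0552 -0.0033  0.024 ] [-0.0576 -0.0035  0.0175]
(302, 172) [0.0035 0.024  0.024 ] [0.0022 0.0243 0.0175]
(302.5, 170) [0.0056 0.0234 0.024 ] [0.0044 0.0237 0.0175]
(312, 270) [-0.1097  0.0138  0.024 ] [-0.1131  0.0139  0.0175]
```

{"api": "play_rows", "payload": {"gripper": [45, 45, 45, 45, 45], "translation": [[20, 1, 0], [45, 1, 10], [58, 1, 35], [58, 1, 70], [58, 1, 105]], "dr": [[0, 0, 0], [0, 0, 0], [0, 0, 0], [0, 0, 0], [0, 0, 0]]}}

```text
time: 8.38
position: [0.5604, 0.0262, 0.0941]
tcp_rot: [179.8, -0.0, 99.4]
contact_force: [0.3, -0.6, -0.6]
gripper_width: 0.0451
grasp_force: 0.0
```

{"api": "play_rows", "payload": {"gripper": [45, 45, 45, 45, 45], "translation": [[0, 0, 25], [0, 0, 50], [0, 0, 70], [0, 0, 85], [0, 0, 90]], "dr": [[0, 0, 0], [0, 0, 0], [0, 0, 0], [0, 0, 0], [0, 0, 0]]}}

```text
time: 8.8
position: [0.5583, 0.0245, 0.0018]
tcp_rot: [-179.8, -0.0, 99.3]
contact_force: [-0.3, -0.1, 0.4]
gripper_width: 0.0451
grasp_force: 0.0
```

Run:
```python
from h import *
s=st();print(s['time'],s['position'],s['tcp_rot'],s['contact_force'])
c=eyes.read_camera('wrist');cv2.imwrite('pics/w7.png',c['color']);P=s['position']
ex=R.from_euler('xyz',s['tcp_rot'],degrees=True).as_matrix()
for dx in(0,11):
  for up in(0,10,20,30): print(dx,up,proj(c,[P+ex@[.001*dx,0,-.001*up]]).round(1))
hsv=cv2.cvtColor(c['color'],cv2.COLOR_BGR2HSV)
w=cv2.inRange(hsv,(8,90,60),(25,255,255))[150:400,250:400]
for y in range(150,330,15):
    xs=np.nonzero(w[y-150])[0]+250
    print(y, (xs.min(),xs.max(),len(xs)) if len(xs) else None, end=' ')
```

```text
8.8 [0.55827678 0.02449978 0.00184605] [-1.79804884e+02 -2.07611338e-02  9.92532150e+01] [-0.29476481 -0.05757656  0.43514419]
0 0 [[321.8 235.4]]
0 10 [[322.  242.4]]
0 20 [[322.1 250.3]]
0 30 [[322.3 259. ]]
11 0 [[321.9 216.5]]
11 10 [[322.  222.7]]
11 20 [[322.2 229.5]]
11 30 [[322.3 237.2]]
150 None 165 None 180 None 195 None 210 (np.int64(302), np.int64(338), 37) 225 (np.int64(303), np.int64(338), 36) 240 (np.int64(303), np.int64(337), 35) 255 (np.int64(303), np.int64(337), 35) 270 (np.int64(303), np.int64(337), 35) 285 (np.int64(303), np.int64(336), 34) 300 (np.int64(303), np.int64(336), 34) 315 (np.int64(303), np.int64(335), 33)
```

{"api": "play_rows", "payload": {"gripper": [45, 45, 45, 45, 45], "translation": [[0, 0, 3], [0, 0, 6], [0, 0, 9], [0, 0, 11], [0, 0, 11]], "dr": [[0, 0, 0], [0, 0, 0], [0, 0, 0], [0, 0, 0], [0, 0, 0]]}}

```text
time: 9.27
position: [0.5598, 0.0244, -0.0067]
tcp_rot: [180.0, 0.0, 99.2]
contact_force: [0.3, 0.3, 0.9]
gripper_width: 0.0451
grasp_force: 0.0
```

{"api": "play_rows", "payload": {"gripper": [30, 30, 30, 30, 30], "translation": [[0, 0, 2], [0, 0, 4], [0, 0, 6], [0, 0, 6], [0, 0, 6]], "dr": [[0, 0, 0], [0, 0, 0], [0, 0, 0], [0, 0, 0], [0, 0, 0]]}}

```text
time: 9.68
position: [0.5596, 0.0243, -0.0131]
tcp_rot: [-180.0, -0.0, 99.2]
contact_force: [0.0, 0.1, -0.5]
gripper_width: 0.03
grasp_force: 0.0
```

{"api": "play_rows", "payload": {"gripper": [8, 8, 8, 8, 8], "translation": [[0, 0, 0], [0, 0, 0], [0, 0, 0], [0, 0, 0], [0, 0, 0]], "dr": [[0, 0, 0], [0, 0, 0], [0, 0, 0], [0, 0, 0], [0, 0, 0]], "squeeze": 70}}

```text
time: 10.1
position: [0.5598, 0.0243, -0.0126]
tcp_rot: [180.0, 0.0, 99.2]
contact_force: [-1.7, -0.1, 5.1]
gripper_width: 0.0152
grasp_force: 68.7
```

{"api": "play_rows", "payload": {"gripper": [8, 8, 8, 8, 8], "translation": [[0, 0, -4], [-8, 0, -5], [-20, 0, -5], [-32, 0, -5], [-43, 0, -5]], "dr": [[0, 0, 0], [0, 0, 0], [0, 0, 0], [0, 0, 0], [0, 0, 0]]}}

```text
time: 10.52
position: [0.5667, -0.0205, -0.008]
tcp_rot: [-180.0, 0.1, 99.2]
contact_force: [0.8, -0.2, -0.4]
gripper_width: 0.015
grasp_force: 68.4
```

Run:
```python
from h import *
s=st();print(s['time'],s['position'],s['contact_force'],s['moment'],s['gripper_width'],s['grasp_force'])
c=eyes.read_camera('wrist');cv2.imwrite('pics/w8.png',c['color'])
hsv=cv2.cvtColor(c['color'],cv2.COLOR_BGR2HSV)
w=cv2.inRange(hsv,(8,90,60),(25,255,255))
for y in range(60,330,10):
    xs=np.nonzero(w[y,270:370])[0]+270
    print(y, (int(xs.min()),int(xs.max()),len(xs)) if len(xs) else None, end=' ')
```

```text
10.5167 [ 0.56672303 -0.02051224 -0.00803535] [ 0.81931332 -0.18336068 -0.3942292 ] [ 0.04670502 -0.02774205 -0.04826335] 0.014994432616389032 68.42917799949646
60 None 70 None 80 None 90 None 100 None 110 (299, 341, 43) 120 (299, 341, 43) 130 (299, 341, 43) 140 (299, 341, 43) 150 (299, 341, 43) 160 (299, 340, 42) 170 (299, 340, 42) 180 (299, 340, 42) 190 (300, 340, 41) 200 (300, 339, 40) 210 (300, 339, 40) 220 (300, 339, 40) 230 (300, 339, 40) 240 (300, 338, 39) 250 (302, 336, 35) 260 (303, 336, 34) 270 (303, 336, 34) 280 (303, 335, 33) 290 (303, 336, 34) 300 (302, 337, 36) 310 (301, 337, 37) 320 (301, 336, 36)
```

{"api": "play_rows", "payload": {"gripper": [8, 8, 8, 8, 8], "translation": [[1, 0, -14], [1, 0, -28], [0, 0, -42], [-2, 0, -55], [-6, 0, -69]], "dr": [[0, 0.08, 0], [0, 0.16, 0], [0, 0.24, 0], [0, 0.32, 0], [0, 0.4, 0]]}}

```text
time: 10.98
position: [0.5678, -0.0249, 0.0622]
tcp_rot: [179.9, -23.1, 99.2]
contact_force: [-0.7, -0.1, -1.8]
gripper_width: 0.0149
grasp_force: 68.5
```

Run:
```python
from h import *
s=st();print(s['time'],s['position'],s['tcp_rot'],s['contact_force'],s['moment'],s['gripper_width'],s['grasp_force'])
Rt=R.from_euler('xyz',s['tcp_rot'],degrees=True).as_matrix();print(Rt.T@R.from_euler('z',99.4,degrees=True).apply([1,0,0]),Rt.T@[0,0,1])
c=eyes.read_camera('scene');cv2.imwrite('pics/s9.png',c['color'])
```

```text
10.9833 [ 0.56777251 -0.02490186  0.06224591] [179.89781107 -23.14360135  99.22672489] [-0.66261457 -0.10808695 -1.75618139] [-0.46682458 -0.04418234 -0.00491752] 0.014869377401211054 68.4842312335968
[ 0.91951846 -0.0037252   0.39302916] [ 0.39303698  0.00164    -0.91952121]
```

{"api": "play_rows", "payload": {"gripper": [8, 8, 8, 8, 8], "translation": [[12, 0, 5], [28, 0, 12], [46, 0, 20], [63, 0, 27], [78, 0, 33]], "dr": [[0, 0, 0], [0, 0, 0], [0, 0, 0], [0, 0, 0], [0, 0, 0]]}}

```text
time: 11.45
position: [0.5521, 0.0643, 0.0608]
tcp_rot: [-179.9, -22.9, 99.5]
contact_force: [0.4, -0.1, -0.2]
gripper_width: 0.0146
grasp_force: 68.5
```

Run:
```python
from h import *
s=st();print(s['time'],s['position'],s['tcp_rot'],s['contact_force'],s['moment'],s['gripper_width'])
c=eyes.read_camera('scene');cv2.imwrite('pics/s10.png',c['color'])
b=R.from_euler('z',99.4,degrees=True)
a=cv2.inRange(cv2.cvtColor(c['color'],cv2.COLOR_BGR2HSV),(105,120,40),(130,255,255))[200:300,250:400]
ys,xs=np.nonzero(a);print('blue',len(xs),[(int(x)+250,int(y)+200) for x,y in ((xs.min(),ys[xs.argmin()]),(xs.max(),ys[xs.argmax()]))] if len(xs) else 0)
th=.4
for xl in(-118,-4): # predicted lip ends
    p=np.array([-.071+(120+xl)*.001*np.cos(th),.019,.010+.009+(120+xl)*.001*np.sin(th)]);print(p,proj(c,[b.apply(p)+[.575,-.032,0]]))
```

```text
11.45 [0.55212088 0.06433907 0.06083436] [-179.9470685   -22.92381427   99.4815417 ] [ 0.39837493 -0.07099746 -0.23137652] [-0.38164077 -0.07393693 -0.01487829] 0.014622234882839777
blue 0 0
[-0.06915788  0.019       0.01977884] [[302.80629732 236.99727445]]
[0.03584308 0.019      0.06417253] [[340.54593938 237.01072611]]
```

Run:
```python
from h import *
c=eyes.read_camera('scene')
for d in spotter.silhouettes('squeegee','scene')[:4]:
    m=d['pixels'];ys,xs=np.nonzero(m);i=xs.argmin();print(round(d['conf'],2),d['pixel'],m.sum(),(xs[i],ys[i]),(xs.max(),ys[xs.argmax()]))
b=R.from_euler('z',99.4,degrees=True);th=.4
P=[]
for s_,h in((0,0),(0,.018),(.24,0),(.24,.018)): P.append([-.071+s_*np.cos(th)-h*np.sin(th),-.005,.010+s_*np.sin(th)+h*np.cos(th)])
print(proj(c,b.apply(P)+[.575,-.032,0]).round(1))
hsv=cv2.cvtColor(c['color'],cv2.COLOR_BGR2HSV);w=cv2.inRange(hsv,(8,90,60),(25,255,255))
for y in range(212,262,5): 
    xs=np.nonzero(w[y,290:375])[0]+290;print(y,(int(xs.min()),int(xs.max()),len(xs)) if len(xs) else None,end=' ')
```

```text
0.86 [335.7, 239.9] 690 (np.int64(303), np.int64(241)) (np.int64(389), np.int64(241))
0.61 [480.2, 193.4] 548 (np.int64(448), np.int64(212)) (np.int64(506), np.int64(181))
0.47 [170.0, 203.6] 514 (np.int64(154), np.int64(211)) (np.int64(196), np.int64(181))
[[299.9 246. ]
 [297.2 242.5]
 [384.4 247.1]
 [382.5 243.2]]
212 (364, 374, 11) 217 None 222 None 227 None 232 None 237 (363, 363, 1) 242 (303, 374, 46) 247 None 252 None 257 None
```

{"api": "play_rows", "payload": {"gripper": [8, 8, 8, 8, 8], "translation": [[4, 0, -9], [9, 0, -20], [15, 0, -35], [22, 0, -52], [29, 0, -69]], "dr": [[0, 0, 0], [0, 0, 0], [0, 0, 0], [0, 0, 0], [0, 0, 0]]}}

```text
time: 12.02
position: [0.5541, 0.0585, 0.137]
tcp_rot: [-180.0, -22.9, 99.1]
contact_force: [0.7, -0.2, -1.0]
gripper_width: 0.0148
grasp_force: 68.5
```

{"api": "play_rows", "payload": {"gripper": [8, 8, 8, 8, 8], "translation": [[8, 0, -18], [17, 0, -40], [26, 0, -62], [33, 0, -78], [37, 0, -87]], "dr": [[0, 0, 0], [0, 0, 0], [0, 0, 0], [0, 0, 0], [0, 0, 0]]}}

```text
time: 12.43
position: [0.5549, 0.0589, 0.2333]
tcp_rot: [179.8, -22.8, 99.2]
contact_force: [1.3, -0.0, -1.1]
gripper_width: 0.0149
grasp_force: 68.5
```

{"api": "play_rows", "payload": {"gripper": [8, 8, 8, 8, 8], "translation": [[0, 0, 0], [0, 0, 0], [0, 0, 0], [0, 0, 0], [0, 0, 0]], "dr": [[0, 0, 0], [0, 0, 0], [0, 0, 0], [0, 0, 0], [0, 0, 0]]}}

```text
time: 12.85
position: [0.5535, 0.0596, 0.2293]
tcp_rot: [-179.9, -22.9, 99.2]
contact_force: [-1.2, -0.0, -1.1]
gripper_width: 0.0148
grasp_force: 68.5
```

Run:
```python
from h import *
s=st();print(s['time'],s['position'],s['tcp_rot'],s['contact_force'],s['qvel'],s['gripper_width'],s['grasp_force'])
b=R.from_euler('z',99.4,degrees=True);th=.4
P=[[-.062+s_*np.cos(th),.0,.187+s_*np.sin(th)] for s_ in(0,.24)]
for n in('scene','top'):
  c=eyes.read_camera(n);print(n,'pred',proj(c,b.apply(P)+[.575,-.032,0]).round(1).tolist())
  for d in spotter.silhouettes('squeegee',n)[:4]:
    m=d['pixels'];ys,xs=np.nonzero(m);i=xs.argmin();j=xs.argmax();print(round(d['conf'],2),m.sum(),(xs[i],ys[i]),(xs[j],ys[j]))
```

```text
12.85 [0.55346273 0.05955446 0.22932547] [-179.87183643  -22.94904844   99.1734655 ] [-1.24177455 -0.02643919 -1.14749139] [ 0.02285631 -0.16675432 -0.07400917 -0.38996001 -0.12242406  0.22219674
  0.03948527] 0.014768377174244545 68.52959632873535
scene pred [[301.1, 209.0], [401.4, 205.2]]
0.89 566 (np.int64(448), np.int64(214)) (np.int64(506), np.int64(180))
0.7 961 (np.int64(298), np.int64(203)) (np.int64(397), np.int64(199))
0.55 376 (np.int64(252), np.int64(129)) (np.int64(307), np.int64(135))
0.55 694 (np.int64(330), np.int64(345)) (np.int64(355), np.int64(342))
top pred [[331.5, 159.3], [256.3, 164.8]]
0.67 385 (np.int64(378), np.int64(285)) (np.int64(436), np.int64(268))
0.62 530 (np.int64(191), np.int64(304)) (np.int64(233), np.int64(250))
0.53 280 (np.int64(260), np.int64(163)) (np.int64(314), np.int64(159))
```

```bash
python3 -c "
from station import ctrl
print(ctrl.close_job())"
```

```text
the job is handed in; nothing more can be done
None
```

The dial is off at its anticlockwise stop, and the squeegee came out through the opening handle end first; it is held still in the gripper, with its lowest point about 10 cm above the cover by camera estimate. The job is handed in at about 13 s of the 51 s allowed.

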